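# Lock the cheese cutter's lever with its pin

## Robot

A 7-joint arm with a two-finger parallel gripper is mounted at the origin on the work surface. World frame = base frame: x ahead of the robot, y to its left, z up, the work surface at z = 0. Lengths are in m, angles in rad, forces in N, time in s.
With the tool pointing down it reaches from about 0.35 to 0.9 m from the base axis. Payload 8.1 kg.
Tool frame: the origin (TCP) lies midway between the tips of the shut fingers; the grasp point (between the pads) lies arm.grasp_offset behind it (arm.grasp_offset is the distance from the TCP to the grasp point, in m); z points along the fingers, y is the line along which they close (so a half turn about z gives the same grasp; the last joint's range is limited). The gripper opens to 92 mm and grips with 3 to 60 N. Pads are 19 mm wide; open, the fingers measure 130 mm over their backs; the gripper's body (75 mm by 190 mm) begins 47 mm behind the grasp point.
Start: joints at [0.998, 0.434, 0.025, 1.573, -0.012, 1.134, -0.075], TCP at [0.283, -0.557, 0.227] pointing down, gripper open.
Joint ranges: [-2.62, 2.62], [-0.44, 2.09], [-1.27, 1.32], [0.08, 2.57], [-1.32, 4.46], [0.12, 2], [-2.74, 2.74]. Speed limits (rad/s): [2.22, 2.22, 3.01, 3.01, 3.14, 3.14, 3.14].

## Interface

Orientations are given as a rotation vector (axis times angle).
In Python, from cell import observe, imaging, arm gives the robot as it stands.
- The arm moves only by the tool apply_moves, never from a script. Its argument "commands" is a list of rows, each a list of 5 numbers: the opening in per cent of the stroke, from 0 (shut) to 100 (fully open), then the shift along the world's x, y, z in units of 0.06 m (1.0 is 0.06 m), then the turn about the world's z in units of 0.5 rad (1.0 is 0.5 rad). A call has 1 to 12 rows; each row shifts and turns the commanded pose from where the row before left it; what a row does not reach is not made up. A row lasts 1/8 s, in which the tool goes at most 62.5 mm and 10.7 degrees, less where a joint would pass 70% of its speed; a pose out of reach is approached as far as the arm can. A call with a number of a shift or a turn outside -1 to 1 is refused whole. A call with a gripper value outside its range is refused whole. The fingers move at their own pace and stop on an object; "newtons" is the grip in N (left out, the last holds). Time passes only in rows, so rows that do not move let the fingers close. It gives the time, the measured TCP pose, the force, the opening and the grip force at its end, in the units of the state.
- observe(): the state, without advancing time (a new reading comes with each control period).
- imaging.get_image(name): name is "scene" or "top" or "wrist"; returns (picture, depth): 400x640x3 uint8, red, green, blue; 400x640 float32, m along the optical axis (not along the pixel's ray), 0 where there is no reading.
- imaging.camera_params(name): a dict with "camera_matrix" (3x3 intrinsics, pixels), "origin" and "rotation" of the camera in the world; the wrist camera has in their place "tool_from_camera" (4x4, takes a point from camera to tool coordinates, whose origin is the TCP and whose axes are the flange's). Camera axes: x right, y up, looking along -z (the intrinsics and any distortion apply to the point x, -y, -z); pixel columns grow to the right and rows downward; lengths in m; the calibration is good to about 2 mm. The wrist camera is an equidistant fisheye: a pixel r from the principal point sees the ray r / f radians off the axis. A picture is of the moment at which its call begins: read the wrist's pose just before it. camera_params takes no time and is no camera call.
- arm.sign_off(): hands the job in; it is judged then, once.
The state is a dict: "clock": time; "joints": joint angles; "dq": joint speeds; "joint_efforts": joint torques, N m; "position": TCP position; "ee_rot": TCP orientation; "force": force on the tool from outside, world axes, zero at the start; "ft_torque": the same for the moment, N m; "width": opening from 0.0 (shut) to 1.0 (fully open); "gripper_force": force on a finger pad.
Only numpy, scipy, OpenCV 4.12 (cv2) and the standard library are available. Lean on these libraries where they do the work, as an engineer would, in place of code of your own. Each camera call takes 0.05 s, during which the arm holds its last target. There are 200 camera calls.

## Task

Make the cheese cutter safe: swing its lever all the way down into the blue bracket, then take the red-gripped lock pin from the white dish and push it fully home through the bracket and the lever, from whichever side the jar leaves free. Let go of it, with the lever down and the pin in, and leave the jar, the butter pack, the cheese and the price label where they stand.

Things in the scene. Friction and masses are not known exactly. Their poses are not given: they have to be found in the camera images.
- cutter: Cheese cutter, fixed. Origin on the counter straight below the bracket's hole; x = axis of the pin hole (level), +y points from the bracket to the lever's hinge. White board: x -65 to 65, y -55 to 245 mm, 20 mm thick. Blue bracket: two upright cheeks 44 mm wide in y, tops 97 mm above the counter. Hinge posts at y = 180 mm, 100 mm tall.
- bracket_hole (a point): Centre of the bracket's hole line, midway between the cheeks, 75 mm above the counter; axes as the cutter. Each cheek is 8 mm thick (x = 11 to 19 mm either side) with a 16 mm through hole, chamfered 2 mm outside; outer faces 19 mm from here. The pin may enter from either side.
- lever_hinge (a point): Point on the lever's hinge axis (which is parallel to the cutter's x), 180 mm from the hole line along the cutter's +y, 75 mm above the counter; axes as the cutter.
- lever (a joint): Angle of the steel lever, rad: 0 = level, down in the bracket on its stop, its own 18 mm hole in line with the bracket's; grows as it swings up, to 1.1. Stiff hinge (0.7 N m friction): stays where left; under 8 N down on the handle moves it. Lever 14 mm thick, 26 mm deep (36 mm at its hole); a thin blade hangs 54 mm below its centre line between hinge and bracket.
- lever_grip (a point): On the centre line of the lever's round black handle (26 mm diameter, 85 mm long, in line with the lever), 255 mm from the hinge axis; the handle reaches 45 mm to the hinge side and 40 mm to the outer side of this point. Its y axis points along the lever to the hinge.
- dish: White rectangular dish, fixed, 280 mm (x) by 200 mm (y), rim 22 mm high, walls and floor 5 mm thick. Origin under its centre.
- pin: Loose lock pin, about 0.12 kg, in the dish: red square grip 22 x 22 x 58 mm (x = -58 to 0), then steel shaft, 12 mm diameter, 60 mm long (x = 0 to 60), tapering to 6 mm over its last 12 mm. Origin on the grip's underside at the shoulder; x points to the tip; the axis is 11 mm above the origin along z. Fully home, the shoulder rests on a cheek's outer face.
- pin_mid (a point): Point on the pin's axis, 19 mm past the shoulder towards the tip. With the pin fully home it coincides with bracket_hole.
- pin_tip (a point): The shaft's tip, on the pin's axis, 60 mm past the shoulder.
- jar: Glass jar, upright, 64 mm diameter, 115 mm tall, loose; it stands before one of the bracket's two sides and bars that side. Origin under its centre. Leave alone.
- butter: Yellow butter pack 56 x 84 mm, 28 mm high, loose, lying before the other side of the bracket, low enough to work above. Origin under its centre. Leave alone.
- label: Price label: black plate in a magenta frame, 70 mm wide (y), 36 mm deep (x), 74 mm tall, standing loose near the lever's handle end. Origin under its centre. Leave alone.
- cheese: Piece of cheese, loose, 38 mm (x) by 120 mm (y), 45 mm high, yellow with a brown rind at one end, lying in the dish beside the pin. Origin under its centre. Leave alone.
Not all that is in view belongs to the job. Of the things like the pin, leave any that is green, purple or yellow; of the rest the smaller one is meant.

How it is judged:
By the outcome, as a careful person would: the job done as asked, in the order asked, and still so for the second after the job is handed in, with the robot touching nothing.
It also fails if it takes over 58 s, if anything falls off the work surface, if the arm or the gripper's body presses on something with over 40 N, if the wrist force passes 120 N, or if a joint passes its speed limit or range.

## Working session

There is one attempt and no reset: what is moved stays moved. The work goes in short steps, Python scripts to look and compute and a tool call to move; the robot and the scene stay as the last step left them, time stands still between calls to the robot, and variables do not carry over. Pictures are saved under pics/ and viewed, at most 10 in all, crops included, and the job is handed in when it is done.

Besides the shell and the picture viewer there is one more tool, called after "Call:" by a JSON object that holds its "api" and its "payload". apply_moves: Moves the arm, as the interface text tells. Its arguments: {"type":"object","properties":{"commands":{"type":"array"},"newtons":{"type":"number"}},"required":["commands"]}

```bash
mkdir -p pics; cat > h.py <<'E'
import numpy as np, cv2
from cell import observe, imaging, arm
def snap(name,fn=None):
    s=observe(); im,d=imaging.get_image(name)
    np.savez(''+name+'.npz',im=im,d=d,pos=s['position'],rot=s['ee_rot'])
    if fn: cv2.imwrite('pics/'+fn,cv2.cvtColor(im,cv2.COLOR_RGB2BGR))
    return im,d
def world(name,d):
    p=imaging.camera_params(name);K=np.array(p['camera_matrix'])
    v,u=np.mgrid[0:400,0:640]
    P=np.stack([(u-K[0,2])/K[0,0]*d,-(v-K[1,2])/K[1,1]*d,-d],-1)
    W=P@np.array(p['rotation']).T+np.array(p['origin'])
    W[d<=0]=np.nan
    return W
E
python3 - <<'E'
from h import *
for n in('top','scene'):
    snap(n,n+'0.png'); p=imaging.camera_params(n); print(n,p)
print(arm.grasp_offset,imaging.camera_params('wrist')); print(observe())
E
```

```text
top {'camera_matrix': array([[378.59780097,   0.        , 319.54008982],
       [  0.        , 378.59780097, 195.04768845],
       [  0.        ,   0.        ,   1.        ]]), 'origin': array([ 0.36613893, -0.11519119,  1.06147498]), 'rotation': array([ 0.0639806 , -0.10472894, -1.56085795])}
scene {'camera_matrix': array([[427.36110223,   0.        , 317.03217871],
       [  0.        , 427.36110223, 197.00371148],
       [  0.        ,   0.        ,   1.        ]]), 'origin': array([1.26989317, 0.07524549, 0.74753586]), 'rotation': array([0.62586405, 0.80749766, 1.64721063])}
0.0188 {'camera_matrix': array([[309.70691629,   0.        , 314.2191489 ],
       [  0.        , 309.70691629, 198.08331016],
       [  0.        ,   0.        ,   1.        ]]), 'tool_from_camera': array([[ 8.10800188e-04,  9.65010931e-01,  2.62208401e-01,
         7.12560247e-02],
       [ 9.99998974e-01, -4.72883801e-04, -1.35183052e-03,
         1.55126116e-04],
       [-1.18053712e-03,  2.62209229e-01, -9.65010325e-01,
        -1.57616728e-01],
       [ 0.00000000e+00,  0.00000000e+00,  0.00000000e+00,
         1.00000000e+00]])}
{'clock': 0.1, 'joints': array([ 0.99837478,  0.4351355 ,  0.02491778,  1.57401638, -0.01153132,
        1.1340471 , -0.07512626]), 'dq': array([-0.00143797, -0.00150861,  0.00093442, -0.00180515, -0.00025435,
        0.00042852,  0.00125796]), 'joint_efforts': array([ 4.80265764e-03, -6.69121385e+01,  9.89194438e-01, -3.15145540e+01,
       -6.03752676e-02,  3.72440577e-02,  1.71496055e-05]), 'position': array([ 0.28269541, -0.55687078,  0.22602994]), 'ee_rot': array([-3.05397917e+00, -7.30880963e-01,  7.91564336e-04]), 'force': array([-0.18804566, -0.47576809,  0.07384946]), 'ft_torque': array([-0.01455124, -0.03607017,  0.03693447]), 'gripper_force': 0.0, 'width': 0.9976812664375428}
```

```bash
sed -i "s/np.array(p\['rotation'\]).T/cv2.Rodrigues(np.array(p['rotation']))[0].T/" h.py
```

```text
(no output)
```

View pics/top0.png

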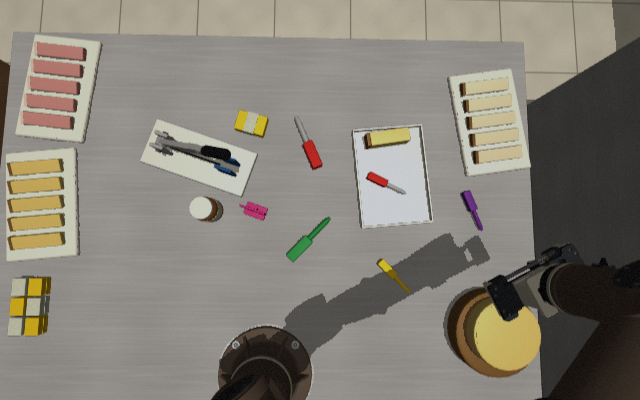

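View pics/scene0.png

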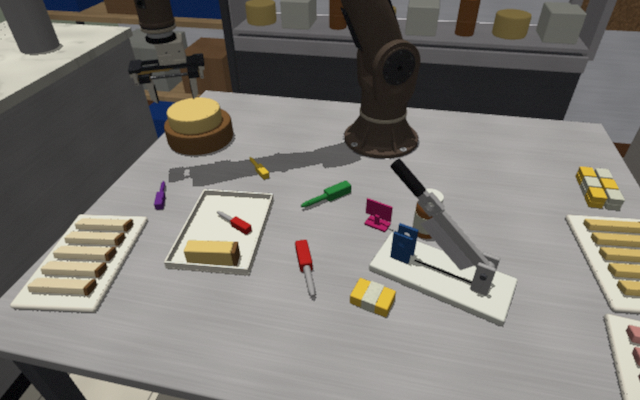

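```bash
cat > m.py <<'E'
from h import *
for n in('top','scene'):
    f=np.load(n+'.npz');im=f['im'];d=f['d'];W=world(n,d);h=cv2.cvtColor(im,cv2.COLOR_RGB2HSV).astype(int)
    H,S,V=h[...,0],h[...,1],h[...,2]; X,Y,Z=W[...,0],W[...,1],W[...,2]
    bx=(X>0.2)&(X<.85)&(Y<.5)&(Y>-.5)
    def rep(k,m,rect=True):
        m=m&bx
        if m.sum()<5: print(n,k,'none');return
        P=W[m]; r=cv2.minAreaRect(P[:,:2].astype(np.float32))
        print(n,k,m.sum(),'c',np.round(r[0],4),np.round(r[1],4),round(r[2],1),'med',np.round(np.median(P,0),4),'z',np.round(np.percentile(P[:,2],[2,98]),4))
    print('table z',np.nanmedian(Z[bx]))
    white=(S<40)&(V>170)
    rep('board',white&(Z>.012)&(Z<.028)&(Y>.05)&(Y<.45)&(X<.75)&(X>.45))
    rep('bluetop',(H>95)&(H<125)&(S>120)&(Z>.09)&(Z<.105)&(Y>0)&(X>.4))
    rep('blue',(H>95)&(H<125)&(S>120)&(Z>.03)&(Y>0)&(X>.4))
    rep('dish',white&(Z>.015)&(Z<.03)&(Y<-.05)&(Y>-.35)&(X<.7)&(X>.3))
    red=((H<6)|(H>174))&(S>150)&(V>80)
    rep('pingrip',red&(Y<-.05)&(Y>-.35)&(X<.58)&(X>.4)&(np.hypot(X-.45,Y+.25)<.15))
    for k,m in(('black handle',(V<50)&(Z>.1)&(Y>0)&(Y<.4)&(X>.4)),('label',(H>150)&(H<172)&(S>120)),('butter',(H>20)&(H<35)&(S>120)&(Y>-.05)&(Y<.2)&(X>.45)),('cheese',(H>15)&(H<35)&(S>100)&(Y>-.4)&(Y<-.15)&(X>.5)&(Z>.02)),('jar',(Z>.1)&(X<.5)&(X>.36)&(Y>.1)&(Y<.25))): rep(k,m)
    m=(Z>.11)&bx&(Y>0)&(X>.4); P=W[m]; i=np.argsort(P[:,1]); print('lever pts',np.round(P[i][::max(1,len(i)//12)],3).tolist())
E
python3 m.py
```

```text
table z 0.0010804012267429108
top board 3173 c [0.6307 0.1797] [0.2985 0.2271] 71.1 med [0.5701 0.1982 0.0203] z [0.0162 0.0246]
top bluetop 80 c [0.5501 0.1056] [0.0436 0.0379] 71.0 med [0.5379 0.1005 0.0971] z [0.091  0.1007]
top blue 143 c [0.5456 0.0929] [0.0722 0.0374] 74.5 med [0.5378 0.0937 0.0952] z [0.0435 0.2629]
top dish 191 c [ 0.5317 -0.2958] [0.28   0.1037] 4.4 med [ 0.5102 -0.2519  0.0223] z [0.0189 0.0265]
top pingrip 152 c [ 0.524  -0.3012] [0.0565 0.0211] 63.8 med [ 0.5242 -0.301   0.027 ] z [0.023 0.031]
top black handle 311 c [0.5639 0.1471] [0.1877 0.0234] 71.5 med [0.5435 0.0884 0.2581] z [0.1245 0.2731]
top label 285 c [ 0.3628 -0.1742] [0.6841 0.1486] 67.3 med [0.4338 0.0342 0.009 ] z [0.0042 0.4178]
top butter 419 c [0.6264 0.0667] [0.0845 0.1819] 75.5 med [0.6777 0.039  0.0281] z [0.0101 0.0326]
top cheese 628 c [ 0.6429 -0.3275] [0.0462 0.1205] 9.2 med [ 0.6368 -0.3281  0.05  ] z [0.0304 0.0543]
top jar 429 c [0.4337 0.1565] [0.0551 0.0543] 52.3 med [0.4332 0.1555 0.1148] z [0.1048 0.1181]
lever pts [[0.539, 0.057, 0.261], [0.536, 0.071, 0.273], [0.551, 0.0
[... 895 characters left out ...]
el 624 c [0.4791 0.0704] [0.1786 0.0632] 35.3 med [0.4395 0.0374 0.037 ] z [0.003  0.0733]
scene butter 703 c [0.674  0.0512] [0.0936 0.0726] 74.4 med [0.6916 0.0668 0.026 ] z [0.0031 0.029 ]
scene cheese 962 c [ 0.6429 -0.3265] [0.0404 0.1203] 8.8 med [ 0.653  -0.327   0.0471] z [0.0212 0.0509]
scene jar 113 c [0.4357 0.167 ] [0.0561 0.0359] 8.1 med [0.428  0.1701 0.1137] z [0.1051 0.1163]
lever pts [[0.541, 0.058, 0.259], [0.546, 0.084, 0.264], [0.561, 0.104, 0.215], [0.557, 0.124, 0.228], [0.563, 0.14, 0.212], [0.569, 0.151, 0.149], [0.577, 0.159, 0.19], [0.582, 0.168, 0.185], [0.575, 0.177, 0.128], [0.58, 0.187, 0.114], [0.591, 0.202, 0.153], [0.597, 0.222, 0.132], [0.601, 0.257, 0.111]]
```

Call:
{"api": "apply_moves", "payload": {"commands": [[0, 0.37, 0.9, 0.1, 0.13], [0, 0.37, 0.9, 0.1, 0.13], [0, 0.37, 0.9, 0.1, 0.13], [0, 0.37, 0.9, 0.1, 0.13], [0, 0.37, 0.9, 0.1, 0.13], [0, 0.37, 0.9, 0.1, 0.13], [0, 0.37, 0.9, 0.1, 0.13], [0, 0.37, 0.9, 0.1, 0.13], [0, 0.37, 0.9, 0.1, 0.13], [0, 0.37, 0.9, 0.1, 0.13], [0, 0.37, 0.9, 0.1, 0.13], [0, 0.37, 0.9, 0.1, 0.13]]}}

```text
clock: 1.6
position: [0.5497, 0.0922, 0.2987]
ee_rot: [2.546, 1.84, -0.001]
force: [1.0, 0.3, 0.0]
width: 0.002
gripper_force: 0.0
```

Call:
{"api": "apply_moves", "payload": {"commands": [[0, 0, 0, 0, 0], [0, 0, 0, 0, 0]]}}

```text
clock: 1.85
position: [0.549, 0.0901, 0.2981]
ee_rot: [-2.548, -1.837, 0.002]
force: [-0.7, -0.8, -0.1]
width: 0.005
gripper_force: 0.0
```

Call:
{"api": "apply_moves", "payload": {"commands": [[0, -0.03, 0.03, -0.3, 0], [0, 0, 0, -0.27, 0], [0, -0.08, -0.24, -0.38, 0], [0, -0.07, -0.21, -0.4, 0], [0, -0.06, -0.17, -0.41, 0], [0, -0.045, -0.14, -0.42, 0], [0, -0.03, -0.1, -0.43, 0], [0, -0.02, -0.06, -0.44, 0], [0, 0, -0.02, -0.2, 0], [0, 0, 0, -0.15, 0], [0, 0, 0, 0, 0]]}}

```text
clock: 3.22
position: [0.5292, 0.0361, 0.0946]
ee_rot: [-2.548, -1.838, 0.0]
force: [-0.5, -0.4, 0.0]
width: 0.005
gripper_force: 0.0
```

```bash
python3 - <<'E'
from h import *
snap('wrist','w1.png'); snap('scene'); s=observe(); print(s['position'],s['force'],s['joints'])
W=world('scene',np.load('scene.npz')['d']); 
c=np.array([.5515,.106]);y=np.array([.317,.948]);x=np.array([.948,-.317])
X=(W[...,:2]-c)@x;Y=(W[...,:2]-c)@y
for a in range(-110,200,20):
    m=(abs(X)<.005)&(abs(Y-a/1000)<.01)
    if m.any(): print(a,np.nanmax(W[...,2][m]))
E
```

```text
[0.52966404 0.03643103 0.09530348] [-0.60052888 -0.33733098  0.41054333] [ 0.14085697  0.47346513 -0.41632632  1.92596428  0.2615411   0.79374176
 -0.74023609]
-110 0.5533756855312486
-90 0.5485045426407563
-70 0.5385473818718403
-50 0.5104821351470314
-30 0.5140062730844098
-10 0.503682652581364
10 0.09727940276187086
30 0.09487389376558786
50 0.09141976358440429
70 0.09072366338445992
90 0.09061220627637911
110 0.09074685306352037
130 0.08996489411300324
150 0.08903735619075115
170 0.09052738537943061
190 0.08948365860576823
```

View pics/w1.png

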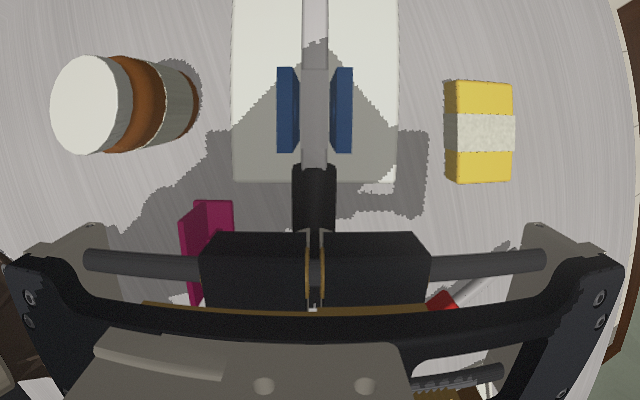

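The view shows the closed fingers on the black handle (315,195) with the lever between the blue cheeks (287 and 341), the jar at the left and the butter at the right. I press the last few millimetres.

Call:
{"api": "apply_moves", "payload": {"commands": [[0, 0, 0, -0.1, 0], [0, 0, 0, -0.08, 0], [0, 0, 0, 0, 0]]}}

```text
clock: 3.7
position: [0.5302, 0.0363, 0.0874]
ee_rot: [2.546, 1.836, 0.003]
force: [-12.9, -4.1, 44.3]
width: 0.006
gripper_force: 22.1
```

Call:
{"api": "apply_moves", "payload": {"commands": [[0, 0, 0, -0.06, 0], [0, 0, 0, 0, 0]]}}

```text
clock: 3.95
position: [0.5304, 0.0363, 0.0868]
ee_rot: [2.544, 1.835, 0.004]
force: [-25.2, -4.6, 82.9]
width: 0.006
gripper_force: 41.0
```

Call:
{"api": "apply_moves", "payload": {"commands": [[0, 0, 0, 0.5, 0], [0, 0, 0, 0.9, 0], [0, 0, 0, 0.9, 0], [0, 0, 0, 0, 0], [0, 0, 0, 0, 0]]}}

```text
clock: 4.58
position: [0.529, 0.0359, 0.218]
ee_rot: [2.548, 1.837, -0.0]
force: [-0.9, 0.2, 0.2]
width: 0.006
gripper_force: 0.0
```

```bash
cat >> h.py <<'E'
def wworld(f):
    p=imaging.camera_params('wrist');K=np.array(p['camera_matrix']);d=f['d']
    v,u=np.mgrid[0:400,0:640];a=(u-K[0,2])/K[0,0];b=(v-K[1,2])/K[1,1];t=np.hypot(a,b)+1e-9
    k=np.tan(t)/t*d
    P=np.stack([a*k,-b*k,-d,np.ones_like(d)],-1)@np.array(p['tool_from_camera']).T
    W=P[...,:3]@cv2.Rodrigues(np.array(f['rot']))[0].T+f['pos']; W[(d<=0)|(t>1.3)]=np.nan
    return W
def blob(W,m):
    P=W[m&np.isfinite(W[...,0])]; r=cv2.minAreaRect(P[:,:2].astype(np.float32))
    return len(P),np.round(r[0],4),np.round(r[1],4),round(r[2],1),'z',np.round(np.percentile(P[:,2],[2,50,98]),4)
E
python3 - <<'E'
from h import *
for n in('wrist','top','scene'):
    snap(n); f=np.load(n+'.npz'); W=wworld(f) if n=='wrist' else world(n,f['d'])
    h=cv2.cvtColor(f['im'],cv2.COLOR_RGB2HSV).astype(int); H,S,V=h[...,0],h[...,1],h[...,2];X,Y,Z=W[...,0],W[...,1],W[...,2]
    b=(H>95)&(H<125)&(S>120)&(abs(X-.55)<.06)&(abs(Y-.106)<.06)
    print(n,'blue',blob(W,b&(Z>.09)&(Z<.103)))
    r=b&(Z>.03)&(Z<.09)
    if r.sum()>20:print('lower',blob(W,r))
    w=(S<40)&(V>150)&(Z>.012)&(Z<.028)&(np.hypot(X-.585,Y-.195)<.17)
    if w.any():print('board',blob(W,w))
    l=(H>150)&(H<172)&(S>120)&(np.hypot(X-.44,Y-.035)<.08); print('label',blob(W,l))
    c=np.array([.5515,.106]);y=np.array([.317,.948]);x=np.array([.948,-.317]);A=(W[...,:2]-c)@x;B=(W[...,:2]-c)@y
    print([(a,round(float(np.nanmax(Z[(abs(A)<.006)&(abs(B-a/1000)<.005)],initial=0)),4)) for a in range(-100,170,20)])
print(observe()['position'],observe()['force'])
E
```

```text
wrist blue (166, array([0.5536, 0.106 ]), array([0.0417, 0.0367]), 71.6, 'z', array([0.0953, 0.0967, 0.0981]))
board (10428, array([0.5947, 0.137 ]), array([0.2059, 0.2442]), 54.2, 'z', array([0.0177, 0.0196, 0.0216]))
label (1511, array([0.4445, 0.0365]), array([0.0687, 0.0342]), 87.4, 'z', array([0.0059, 0.0338, 0.0745]))
[(-100, 0.0892), (-80, 0.2757), (-60, 0.3029), (-40, 0.3089), (-20, 0.0949), (0, 0.0944), (20, 0.094), (40, 0.0896), (60, 0.0892), (80, 0.0894), (100, 0.0893), (120, 0.0), (140, 0.0), (160, 0.0)]Traceback (most recent call last):
  File "<stdin>", line 6, in <module>
  File "h.py", line 24, in blob
    return len(P),np.round(r[0],4),np.round(r[1],4),round(r[2],1),'z',np.round(np.percentile(P[:,2],[2,50,98]),4)
                                                                               ~~~~~~~~~~~~~^^^^^^^^^^^^^^^^^^
    return _quantile_unchecked(
        a, q, axis, out, overwrite_input, method, keepdims, weights)
    return _ureduce(a,
                    func=_quantile_ureduce_func,
    ...<5 lines>...
                    overwrite_input=overwrite_input,
                    method=method)
    r = func(a, **kwargs)
    result = _quantile(arr,
                       quantiles=q,
    ...<2 lines>...
                       out=out,
                       weights=wgt)
    slices_having_nans = np.isnan(arr[-1, ...])
                                  ~~~^^^^^^^^^
IndexError: index -1 is out of bounds for axis 0 with size 0
```

Call:
{"api": "apply_moves", "payload": {"commands": [[0, -0.01, -0.8, 0, -0.04], [30, -0.01, -0.8, 0, -0.04], [55, -0.01, -0.8, 0, -0.04], [55, -0.01, -0.8, -0.1, -0.04], [55, -0.01, -0.8, -0.3, -0.04], [55, -0.02, -0.8, -0.3, -0.04], [55, -0.02, -0.83, -0.4, -0.04], [55, 0, 0, 0, 0], [55, 0, 0, 0, 0]]}}

```text
clock: 5.8
position: [0.5234, -0.3008, 0.1511]
ee_rot: [-2.668, -1.654, 0.001]
force: [0.0, 0.6, 0.1]
width: 0.547
gripper_force: 0.0
```

```bash
python3 - <<'E'
from h import *
snap('wrist','w2.png'); f=np.load('wrist.npz'); W=wworld(f)
h=cv2.cvtColor(f['im'],cv2.COLOR_RGB2HSV).astype(int); H,S,V=h[...,0],h[...,1],h[...,2];X,Y,Z=W[...,0],W[...,1],W[...,2]
near=np.hypot(X-.51,Y+.32)<.09
red=((H<6)|(H>174))&(S>150)&near
print('red top',blob(W,red&(Z>.022)),'red',blob(W,red))
print('shaft',blob(W,near&~red&(Z>.012)&(Z<.026)&(Y<-.325)&(X<.54)))
print('cheese',blob(W,(H>15)&(H<35)&(S>100)&(Z>.03)&(Z<.06)&(np.hypot(X-.64,Y+.33)<.1)))
s=observe();print(s['position'],s['ee_rot'],s['width'])
E
```

```text
red top (408, array([ 0.5272, -0.3023]), array([0.055 , 0.0194]), 64.3, 'z', array([0.0247, 0.0266, 0.0279])) red (408, array([ 0.5272, -0.3023]), array([0.055 , 0.0194]), 64.3, 'z', array([0.0247, 0.0266, 0.0279]))
shaft (511, array([ 0.5066, -0.3454]), array([0.057 , 0.0157]), 57.9, 'z', array([0.016 , 0.0204, 0.0246]))
cheese (225, array([ 0.6417, -0.3274]), array([0.0366, 0.119 ]), 8.9, 'z', array([0.0457, 0.0492, 0.051 ]))
[ 0.52398325 -0.30015248  0.15177654] [-2.66762982e+00 -1.65638620e+00 -2.49703701e-04] 0.5500387048004747
```

View pics/w2.png

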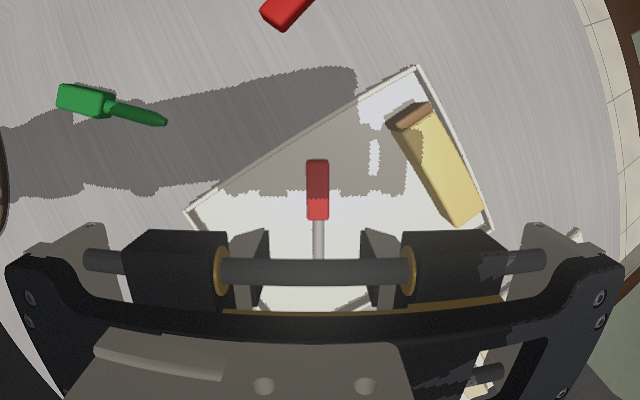

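The red grip is at (317,190), centred between the fingers and square to them, with the cheese well to the right. I go down and grip it.

Call:
{"api": "apply_moves", "payload": {"commands": [[55, 0.03, -0.03, -0.7, 0], [55, 0, 0, -0.7, 0], [55, 0, 0, -0.5, 0], [55, 0, 0, -0.3, 0], [55, 0, 0, -0.16, 0], [55, 0, 0, 0, 0]], "newtons": 30}}

```text
clock: 6.6
position: [0.526, -0.3032, 0.011]
ee_rot: [2.67, 1.656, 0.0]
force: [-0.0, 0.1, -0.5]
width: 0.55
gripper_force: 0.0
```

Call:
{"api": "apply_moves", "payload": {"commands": [[15, 0, 0, 0, 0], [15, 0, 0, 0, 0], [10, 0, 0, 0, 0], [10, 0, 0, 0, 0], [10, 0, 0, 0, 0]], "newtons": 30}}

```text
clock: 7.22
position: [0.5258, -0.3037, 0.0111]
ee_rot: [2.67, 1.655, 0.0]
force: [-0.8, -0.4, 6.4]
width: 0.238
gripper_force: 30.0
```

Call:
{"api": "apply_moves", "payload": {"commands": [[10, 0, 0, 0.3, 0], [10, 0, 0, 0.8, 0], [10, 0, 0, 0.9, 0]]}}

```text
clock: 7.6
position: [0.525, -0.3031, 0.1323]
ee_rot: [-2.669, -1.655, 0.001]
force: [1.3, -0.8, -0.7]
width: 0.239
gripper_force: 30.0
```

Call:
{"api": "apply_moves", "payload": {"commands": [[10, 0.25, 0.61, 0, -0.287], [10, 0.25, 0.61, 0, -0.287], [10, 0.25, 0.61, 0, -0.287], [10, 0.25, 0.61, 0, -0.287], [10, 0.25, 0.61, 0, -0.287], [10, 0.25, 0.61, 0, -0.287], [10, 0.25, 0.61, 0, -0.287], [10, 0.25, 0.61, 0, -0.287], [10, 0.25, 0.61, 0, -0.287], [10, 0.25, 0.61, 0, -0.287], [10, 0, 0, 0, 0], [10, 0, 0, 0, 0]]}}

```text
clock: 9.1
position: [0.6753, 0.0623, 0.1311]
ee_rot: [3.1, -0.507, -0.0]
force: [-0.1, -0.2, -1.4]
width: 0.238
gripper_force: 30.0
```

```bash
python3 - <<'E'
from h import *
P=[]
for i in range(4):
    snap('wrist','w3.png'); P.append(np.load('wrist.npz')['pos'])
f=np.load('wrist.npz'); W=wworld(f); snap('scene','s3.png')
s=observe(); r=s['ee_rot']; print(np.mean(P,0),np.degrees(2*np.arctan2(r[1],r[0])),r,s['joints'],s['width'])
W2=world('scene',np.load('scene.npz')['d'])
for f,W in((f,W),(np.load('scene.npz'),W2)):
    h=cv2.cvtColor(f['im'],cv2.COLOR_RGB2HSV).astype(int); H,S,V=h[...,0],h[...,1],h[...,2];X,Y,Z=W[...,0],W[...,1],W[...,2]
    red=((H<6)|(H>174))&(S>150)&(np.hypot(X-.677,Y-.06)<.1)
    if red.sum()>5: print('red',blob(W,red&(Z>.1)))
    b=(H>95)&(H<125)&(S>120)&(abs(X-.55)<.06)&(abs(Y-.106)<.06)&(Z>.09)&(Z<.103)
    if b.sum()>5:print('blue',blob(W,b))
    c=np.array([.5525,.106]);y=np.array([.316,.949]);x=np.array([.949,-.316]);A=(W[...,:2]-c)@x;B=(W[...,:2]-c)@y
    m=(A>.035)&(A<.105)&(abs(B)<.02)&(Z>.11)&(Z<.15)
    if m.sum()>5: print('shaft',m.sum(),[(round(a,3),np.round([np.median(B[m&(abs(A-a)<.004)]),np.median(Z[m&(abs(A-a)<.004)]),Z[m&(abs(A-a)<.004)].max()],4)) for a in np.arange(.04,.105,.008) if (m&(abs(A-a)<.004)).any()])
E
```

```text
[0.67534746 0.06132857 0.13111896] -18.712304745671656 [ 3.09959407e+00 -5.10697694e-01  6.83509592e-05] [-0.194445    0.60145878  0.03992701  1.53988496 -0.02658003  1.0008066
 -2.04456063] 0.23731851396996395
red (3302, array([0.6672, 0.0278]), array([0.0901, 0.0578]), 71.5, 'z', array([0.1326, 0.1462, 0.1476]))
shaft 230 [(np.float64(0.088), array([-0.0094,  0.1347,  0.1347])), (np.float64(0.096), array([-0.0034,  0.1401,  0.1426])), (np.float64(0.104), array([-0.0034,  0.1409,  0.1448]))]
red (255, array([0.6817, 0.0561]), array([0.0238, 0.0652]), 85.7, 'z', array([0.1301, 0.1447, 0.1479]))
blue (6, array([0.5749, 0.1139]), array([0.0108, 0.0003]), 86.5, 'z', array([0.0904, 0.0923, 0.0948]))
```

View pics/s3.png

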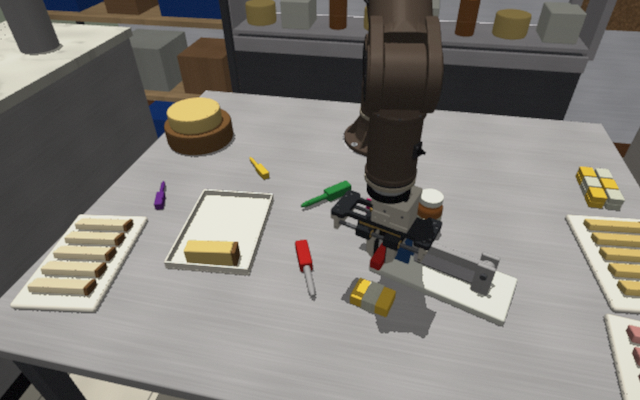

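Call:
{"api": "apply_moves", "payload": {"commands": [[10, 0.02, 0.062, -0.3, 0.01], [10, 0, 0, -0.5, 0], [10, 0, 0, -0.217, 0], [10, 0, 0, 0, 0], [10, 0, 0, 0, 0]]}}

```text
clock: 9.98
position: [0.6775, 0.0662, 0.0705]
ee_rot: [-3.101, 0.501, -0.002]
force: [0.2, -0.3, -1.1]
width: 0.235
gripper_force: 30.0
```

```bash
python3 - <<'E'
from h import *
P=[]
for i in range(4):
    snap('wrist','w4.png'); P.append(np.load('wrist.npz')['pos'])
f=np.load('wrist.npz'); W=wworld(f)
s=observe(); r=s['ee_rot']; p=np.mean(P,0);print(p,p[:2]@[.316,.949],np.degrees(2*np.arctan2(r[1],r[0])))
h=cv2.cvtColor(f['im'],cv2.COLOR_RGB2HSV).astype(int); H,S,V=h[...,0],h[...,1],h[...,2];X,Y,Z=W[...,0],W[...,1],W[...,2]
c=np.array([.5525,.106]);y=np.array([.316,.949]);x=np.array([.949,-.316]);A=(W[...,:2]-c)@x;B=(W[...,:2]-c)@y
b=(H>95)&(H<125)&(S>120)&(abs(A)<.06)&(abs(B)<.06)&(Z>.09)&(Z<.103)
print(b.sum(), 'blue B',np.percentile(B[b],[1,99]) if b.any() else 0,'A',np.percentile(A[b],[1,99]) if b.any() else 0)
red=((H<6)|(H>174))&(S>150)&(abs(B)<.03)&(A>.08)&(A<.19)&(Z>.06)
if red.any(): print('red A',np.percentile(A[red],[1,99]),'B',np.percentile(B[red],[2,98]),'z',np.percentile(Z[red],[50,98]))
E
```

```text
[0.67756295 0.06628664 0.0707199 ] 0.2770159106792784 341.6444285473421
0 blue B 0 A 0
red A [0.10648995 0.16242188] B [-0.00793992  0.01237038] z [0.08587528 0.08727382]
```

View pics/w4.png

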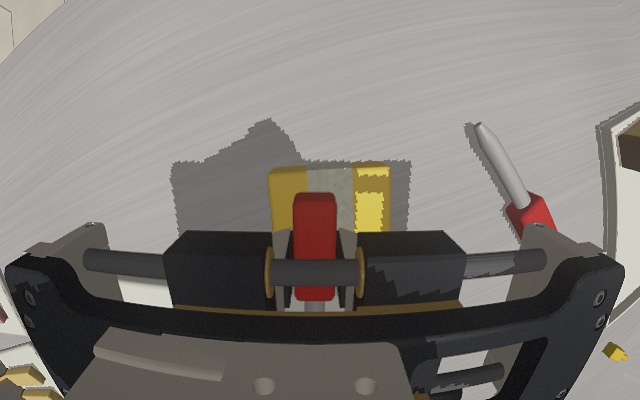

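The pin is held above the butter, level and in line: red grip at (315,245), axis about 76 mm high, about 1.5–2 mm off to +y. I correct that and start the insertion.

Call:
{"api": "apply_moves", "payload": {"commands": [[10, -0.01, -0.025, 0, 0], [10, -0.2, 0.067, 0, 0], [10, -0.2, 0.067, 0, 0], [10, -0.2, 0.067, 0, 0], [10, 0, 0, 0, 0]]}}

```text
clock: 10.8
position: [0.639, 0.0777, 0.0699]
ee_rot: [-3.102, 0.499, 0.001]
force: [0.9, 0.7, -1.6]
width: 0.234
gripper_force: 30.0
```

Call:
{"api": "apply_moves", "payload": {"commands": [[10, -0.12, 0.04, 0, 0], [10, -0.12, 0.04, 0, 0], [10, 0, 0, 0, 0]]}}

```text
clock: 11.18
position: [0.6252, 0.0819, 0.0697]
ee_rot: [-3.101, 0.5, 0.001]
force: [-0.2, 0.1, -1.7]
width: 0.238
gripper_force: 30.0
```

Call:
{"api": "apply_moves", "payload": {"commands": [[10, -0.12, 0.04, 0, 0], [10, -0.12, 0.04, 0, 0], [10, -0.12, 0.04, 0, 0], [10, -0.08, 0.027, 0, 0], [10, 0, 0, 0, 0]]}}

```text
clock: 11.8
position: [0.5991, 0.0906, 0.0698]
ee_rot: [-3.101, 0.5, 0.0]
force: [-0.3, -0.0, -1.7]
width: 0.234
gripper_force: 30.0
```

Call:
{"api": "apply_moves", "payload": {"commands": [[10, -0.05, 0.017, 0, 0], [10, -0.04, 0.013, 0, 0], [10, 0, 0, 0, 0]]}}

```text
clock: 12.18
position: [0.5966, 0.0912, 0.0703]
ee_rot: [-3.101, 0.503, -0.008]
force: [7.7, -3.3, -5.0]
width: 0.238
gripper_force: 30.0
```

Call:
{"api": "apply_moves", "payload": {"commands": [[10, -0.04, 0.013, 0, 0], [10, 0, 0, 0, 0]]}}

```text
clock: 12.42
position: [0.5966, 0.0912, 0.0708]
ee_rot: [-3.1, 0.504, -0.015]
force: [14.1, -4.3, -8.9]
width: 0.238
gripper_force: 30.0
```

```bash
python3 - <<'E'
from h import *
snap('scene'); f=np.load('scene.npz'); cv2.imwrite('pics/s5.png',cv2.resize(cv2.cvtColor(f['im'][180:320,300:500],cv2.COLOR_RGB2BGR),None,fx=3.5,fy=3.5,interpolation=2))
E
```

```text
(no output)
```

View pics/s5.png

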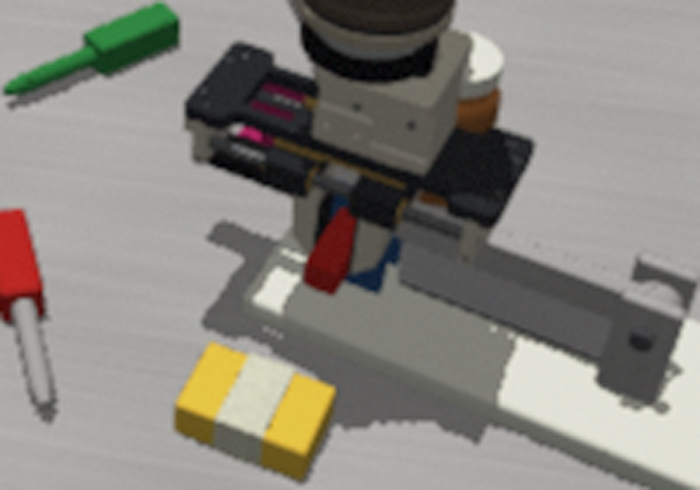

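The red grip (330,250) sits against the blue cheek, and the pin no longer advances under about 15 N, so it is seated. I ease off, open and lift.

Call:
{"api": "apply_moves", "payload": {"commands": [[10, 0.05, -0.017, 0, 0], [20, 0, 0, 0, 0], [35, 0, 0, 0, 0], [55, 0, 0, 0, 0], [55, 0, 0, 0, 0]]}}

```text
clock: 13.1
position: [0.5942, 0.0922, 0.0696]
ee_rot: [3.101, -0.5, -0.001]
force: [0.2, -0.3, -0.5]
width: 0.512
gripper_force: 0.0
```

Call:
{"api": "apply_moves", "payload": {"commands": [[55, 0, 0, 0.3, 0], [55, 0, 0, 0.7, 0], [55, 0, 0, 0.9, 0], [55, 0, 0, 0.9, 0], [55, 0, -0.9, 0, 0], [55, 0, -0.9, 0, 0], [55, 0, -0.9, 0, 0], [55, 0, -0.9, 0, 0], [55, 0, 0, 0, 0]]}}

```text
clock: 14.22
position: [0.5937, -0.1304, 0.2392]
ee_rot: [3.097, -0.513, 0.002]
force: [-0.5, 0.1, 1.0]
width: 0.551
gripper_force: 0.0
```

```bash
python3 - <<'E'
from h import *
for n in('top','scene'):
    snap(n); f=np.load(n+'.npz'); W=world(n,f['d'])
    h=cv2.cvtColor(f['im'],cv2.COLOR_RGB2HSV).astype(int); H,S,V=h[...,0],h[...,1],h[...,2];X,Y,Z=W[...,0],W[...,1],W[...,2]
    c=np.array([.5525,.106]);y=np.array([.316,.949]);x=np.array([.949,-.316]);A=(W[...,:2]-c)@x;B=(W[...,:2]-c)@y
    red=((H<6)|(H>174))&(S>150)&(abs(B)<.05)&(abs(A)<.15)&(Z>.04)
    if red.any():print(n,'red A',np.percentile(A[red],[1,99]),'B',np.percentile(B[red],[2,98]),'z',np.percentile(Z[red],[2,98]))
    print([(a,round(float(np.nanmedian(np.append(Z[(abs(A)<.006)&(abs(B-a/1000)<.005)],np.nan))),4)) for a in range(-110,170,20)])
f=np.load('scene.npz'); cv2.imwrite('pics/s6.png',cv2.resize(cv2.cvtColor(f['im'][130:330,260:540],cv2.COLOR_RGB2BGR),None,fx=2.8,fy=2.8,interpolation=2))
E
```

```text
top red A [0.02191923 0.07568351] B [-0.01200081  0.0088792 ] z [0.06679413 0.0851631 ]
[(-110, nan), (-90, nan), (-70, nan), (-50, 0.0881), (-30, 0.0854), (-10, 0.0937), (10, 0.0929), (30, 0.088), (50, 0.0885), (70, 0.0871), (90, 0.0876), (110, 0.0877), (130, 0.0878), (150, 0.0879)]
scene red A [0.01702334 0.07895681] B [-0.01402721  0.01119717] z [0.06011857 0.08257274]
[(-110, 0.0008), (-90, 0.0834), (-70, 0.0819), (-50, 0.0844), (-30, 0.0818), (-10, 0.0916), (10, 0.0921), (30, 0.0472), (50, 0.045), (70, 0.0455), (90, 0.0435), (110, 0.0435), (130, 0.0436), (150, 0.0463)]<stdin>:8: RuntimeWarning: All-NaN slice encountered
```

View pics/s6.png

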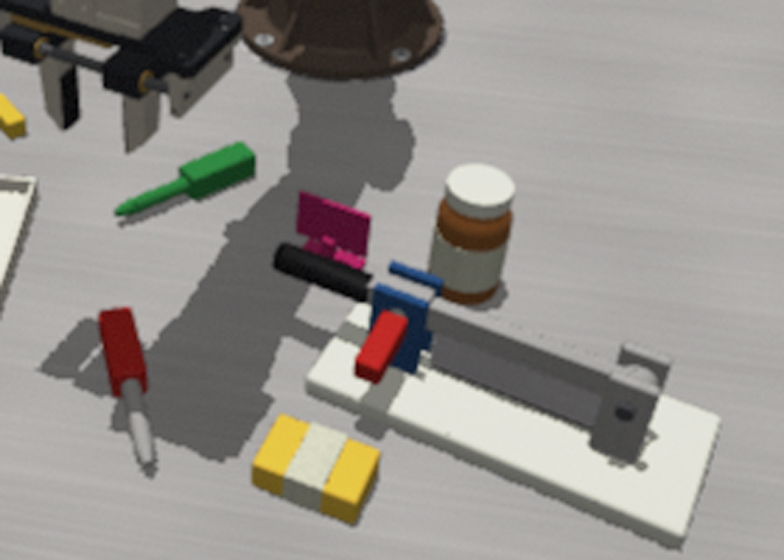

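The lever is level in the bracket. The pin's red grip (380,345) rests against the cheek, spanning about 19–77 mm as it should when home. The jar, butter and label stand where they were, and the gripper is clear.

```bash
python3 -c "
from h import *
print(arm.sign_off())"
```

```text
the job is handed in; nothing more can be done
None
```

The lever is down in the bracket and the red-gripped pin is in through the side facing the butter, seated to within about 1 mm by the camera and released. The jar, butter, cheese and label were left alone, and the job was handed in at about 14 s.

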